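# Slide the sheet sample out over the end of the bench riser

## Task

With a fingertip, push the large flat aluminium sheet along the bench riser until about 30 mm of it sticks out past the riser's end, on the side where the empty white carrying tray stands, so that it can be taken there by its edge. Leave it lying flat with its long side flush against the riser's back lip. Only push it, never grip it or lift it, and leave the small coupon, the vial and everything else where they are.

Things in the scene. Friction and masses are not known exactly. Their poses are not given: they have to be found in the camera images.
- riser: Fixed grey bench riser, a low shelf 200 mm deep (its x) by 460 mm long (its y) on two dark steel legs. Origin on the bench under its centre. Its flat deck is 60 mm above the bench; both ends (y = +230 and -230 mm) are open. Along its far long side runs the back lip, 10 mm thick and standing 12 mm above the deck; the lip's inner face is at x = +90 mm. The front side (x = -100 mm) is open.
- sheet: Large loose flat aluminium sheet sample, 95 mm (its x) by 150 mm (its y, the long side) by 5 mm thick, 0.15 to 0.28 kg, with a few round dark spark marks on top; it lies on the riser's deck. Origin at the centre of its underside, z up. At the start its y is within about 7 degrees of the riser's y and its far long side is 10 to 30 mm short of the back lip, with its middle near the middle of the riser. It slides on the deck with a push of 1 to 4 N.
- sheet_left (a point): Middle of the sheet's short end edge on its +y side, half way up its thickness (75 mm from the sheet's centre).
- sheet_right (a point): Middle of the sheet's short end edge on its -y side, half way up its thickness (75 mm from the sheet's centre).
- tray: Loose empty white plastic carrying tray, 264 by 150 mm over its rims and 29 mm high, on the bench off one end of the riser (either end). Origin at the centre of its underside. It shows at which end of the riser the sheet must stick out. Leave it alone.
- rack: Loose grey tube rack with capped tubes, 190 by 70 mm, 92 mm high, on the bench off the other end of the riser. Origin at the centre of its underside. Leave alone.
- coupon: Small loose aluminium coupon, 35 by 60 mm, 5 mm thick, lying flat on the deck near one end, along the front side. Origin at the centre of its underside. Leave alone.
- vial: Small loose amber glass vial with black cap, 24 mm diameter, 45 mm high, standing on the deck near the other end, along the front side. Origin at the centre of its underside. Leave alone.
- beaker: Loose glass beaker, 58 mm diameter, 70 mm high, on the bench behind the riser's lip. Origin at the centre of its underside. Leave alone.
- tweezers: Loose steel tweezers, 128 mm long, lying flat on the bench in front of the riser. Leave alone.
- jar: Loose white jar with grey lid, 52 mm diameter, 38 mm high, on the bench in front of the riser. Origin at the centre of its underside. Leave alone.
Not all that is in view belongs to the job. Of the things like the sheet, leave any that is green or yellow; of the rest the larger one is meant.

How it is judged:
By the outcome, as a careful person would: the job done as asked, in the order asked, and still so for the second after the job is handed in, with the robot touching nothing.
It also fails if it takes over 61 s, if anything falls off the work surface, if the arm or the gripper's body presses on something with over 40 N, if the wrist force passes 120 N, or if a joint passes its speed limit or range.

## Robot

A 7-joint arm with a two-finger parallel gripper is mounted at the origin on the work surface. World frame = base frame: x ahead of the robot, y to its left, z up, the work surface at z = 0. Lengths are in m, angles in rad, forces in N, time in s.
With the tool pointing down it reaches from about 0.425 to 0.95 m from the base axis. Payload 4.7 kg.
Tool frame: the origin (TCP) lies at the very end of the fingers, on their centre line; the grasp point (between the pads) lies 19 mm behind it; z points along the fingers, y is the direction in which the jaws open and shut (so a half turn about z gives the same grasp; the last joint's range is limited). The gripper opens to 85 mm and grips with 20 to 120 N. Pads are 22 mm wide; open, the fingers measure 114 mm over their backs; the gripper's body (76 mm by 85 mm) begins 54 mm behind the grasp point. The pads swing forward as they close: fully open they stand 13 mm farther back than shut.
Start: joints at [-1.147, 0.469, -0.049, 1.532, 0.024, 1.141, -0.082], TCP at [0.295, 0.607, 0.231] pointing down, gripper open.
Joint ranges: [-2.59, 2.59], [-0.33, 1.99], [-1.39, 1.29], [0.1, 2.45], [-1.04, 4.18], [0.21, 1.99], [-2.66, 2.66]. Speed limits (rad/s): [2.57, 2.57, 3.14, 3.14, 3.14, 3.14, 3.14].

## Interface

Orientations are given as a unit quaternion [x, y, z, w].
In Python, from workcell import bot gives the robot as it stands. The module is installed in compiled form; this text tells all that it offers.
- The arm moves only by the tool move_arm, never from a script. Its argument "series" is a list of rows, each a list of 2 entries, a list of its own where there are three numbers: the shift along the world's x, y, z in m, then the turn about the world's z in rad. A call has 1 to 5 rows; each row shifts and turns the commanded pose from where the row before left it; what a row does not reach is not made up. A row lasts 1/12 s, in which the tool goes at most 41.7 mm and 7.16 degrees, less where a joint would pass 70% of its speed; a pose out of reach is approached as far as the arm can. A call is refused whole if a number of a shift passes 0.0417 or a number of a turn 0.125, either way. A call with a gripper value outside its range is refused whole. "claw" is the closure in counts, from 0 (fully open) to 255 (shut), set as the call begins (left out, the last holds). The fingers move at their own pace and stop on an object; "squeeze" is the grip in N (left out, the last holds). Time passes only in rows, so rows that do not move let the fingers close. It gives the time, the measured TCP pose, the force and the opening at its end, in the units of the state.
- bot.observe(): the state, without advancing time (a new reading comes with each control period).
- bot.capture(name): name is "side" or "top"; returns the picture (400x640x3 uint8, blue, green, red); there is no depth.
- bot.calibration(name): a dict with "fx", "fy", "cx", "cy" (pixels), "distortion" ([k1, k2, p1, p2, k3] as OpenCV has them; the pictures are not rectified), "origin" and "attitude" of the camera in the world. Camera axes: x right, y up, looking along -z (the intrinsics and any distortion apply to the point x, -y, -z); pixel columns grow to the right and rows downward; lengths in m; the calibration is good to about 2 mm. A picture is of the moment at which its call begins. calibration takes no time and is no camera call.
- bot.sign_off(): hands the job in, once; it reports no verdict.
Trained networks look in the newest picture that a camera, given by its name, has taken for a name from the list of things; names that differ only in an ending like _2 or _b are one class to them, and where a whole thing is asked for, a point or a joint stands for the part that bears it (a point fixed in the world has none). Each returns a list of dicts, best first, with "conf" (0 to 1); they miss things now and then, are a little off and sometimes report something else, mostly with a low value. They report only what shows in the picture. A call takes as long as a camera call. They do not tell look-alikes from the thing itself.
- bot.search_frame(camera, thing): "pixel" ([row, column] in pixels, amid what is visible of it).
- bot.mark_of(camera, thing): "pixel" ([row, column] in pixels: a listed point, or the origin of a listed thing).
The state is a dict: "clock": time; "q": joint angles; "joint_vel": joint speeds; "joint_torque": joint torques, N m; "tool_pos": TCP position; "eef_rot": TCP orientation; "ft_force": force on the tool from outside, world axes, zero at the start; "moment": the same for the moment, N m; "grip_width": finger opening in m.
Only numpy, scipy, OpenCV 4.12 (cv2) and the standard library are available. Lean on these libraries where they do the work, as an engineer would, in place of code of your own. Each camera call takes 0.05 s, during which the arm holds its last target.

## Working session

There is one attempt and no reset: what is moved stays moved. The work goes in short steps, Python scripts to look and compute and a tool call to move; the robot and the scene stay as the last step left them, time stands still between calls to the robot, and variables do not carry over. Pictures are saved under pics/ and viewed, and the job is handed in when it is done.

Besides the shell and the picture viewer there is one more tool, called after "Call:" by a JSON object that holds its "method" and its "body", one argument or row to a line. move_arm: Moves the arm, as the interface text tells. Its arguments: {"type":"object","properties":{"series":{"type":"array"},"claw":{"type":"number"},"squeeze":{"type":"number"}},"required":["series"]}

```bash
mkdir -p pics; python3 - <<'E'
from workcell import bot
import cv2
for n in("top","side"):
    cv2.imwrite(f"pics/{n}0.png",bot.capture(n)); print(n,bot.calibration(n))
s=bot.observe();print(s)
E
```

```text
top {'fx': 368.7345625573791, 'fy': 368.7345625573791, 'cx': 313.83808934091684, 'cy': 197.52234355699235, 'distortion': array([-0.04232776,  0.        ,  0.        ,  0.        ,  0.        ]), 'origin': array([0.31046065, 0.0248022 , 1.09966485]), 'attitude': array([ 0.06277937, -0.06633512, -0.69780239,  0.71044369])}
side {'fx': 428.089944765813, 'fy': 428.089944765813, 'cx': 317.9613722278226, 'cy': 200.43351818908812, 'distortion': array([-0.01634689,  0.        ,  0.        ,  0.        ,  0.        ]), 'origin': array([-0.069006 , -0.5632197,  0.6402813]), 'attitude': array([ 0.42490044, -0.17747379, -0.35393529,  0.81405926])}
{'clock': 0.1, 'q': array([-1.14691392,  0.46940276, -0.04857604,  1.53354119,  0.02407449,
        1.14102887, -0.0822933 ]), 'joint_vel': array([-3.37545904e-04, -9.28018869e-04,  5.91517112e-05, -1.11319062e-03,
        1.14709499e-03,  1.72115958e-03,  2.46625795e-03]), 'joint_torque': array([-1.12612765e-04, -5.11514604e+01, -4.75341361e-02, -2.38391912e+01,
        1.07090425e-02,  4.31110835e-03, -1.42594646e-05]), 'tool_pos': array([0.29505659, 0.60652111, 0.2303521 ]), 'eef_rot': array([ 2.24458554e-01,  9.74483223e-01, -8.80067115e-04, -1.78148675e-04]), 'ft_force': array([ 1.09397044, -1.04264181,  0.81835359]), 'moment': array([ 0.06761771, -0.02461411, -0.00704449]), 'grip_width': 0.08537804319168632}
```

View pics/top0.png

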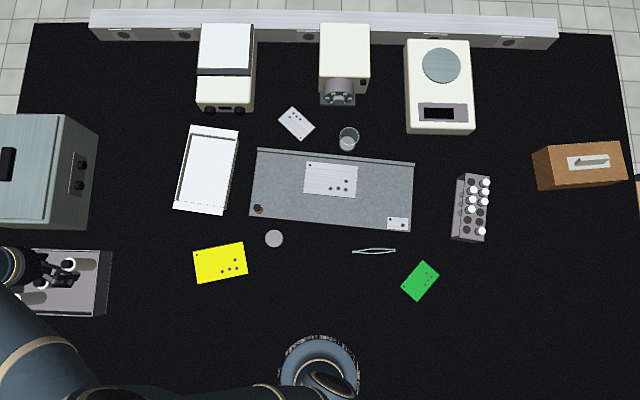

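View pics/side0.png

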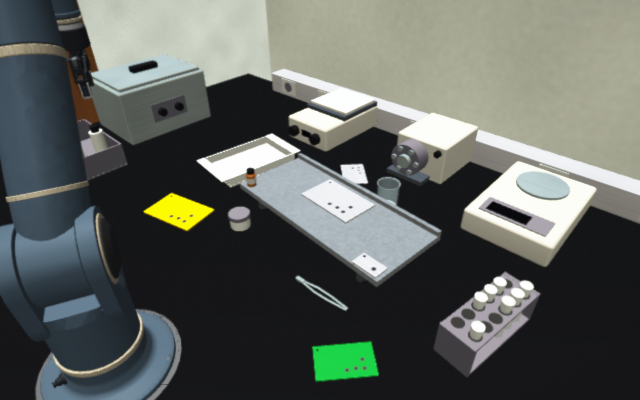

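The top view shows these plates: yellow (row 262, col 220), green (280, 420), a grey one on the bench behind the lip (123, 297), the coupon (222, 397) and a grey one on the deck (180, 330). The one on the deck is the sheet: it isn't coloured and is the largest grey one, near mid-riser. The tray is at the image left (+y). I'll confirm with a crop and measure the corners.

```bash
cat > h.py <<'E'
import numpy as np,cv2
from scipy.spatial.transform import Rotation as R
from workcell import bot
def ray(cam,px): # px (col,row)
    c=bot.calibration(cam);K=np.array([[c['fx'],0,c['cx']],[0,c['fy'],c['cy']],[0,0,1]])
    u=cv2.undistortPoints(np.array(px,float).reshape(-1,1,2),K,c['distortion']).reshape(-1,2)
    d=np.c_[u[:,0],-u[:,1],-np.ones(len(u))]
    return np.array(c['origin']),R.from_quat(c['attitude']).apply(d)
def toz(cam,px,z):
    o,d=ray(cam,px); return o+d*((z-o[2])/d[:,2])[:,None]
def proj(cam,P):
    c=bot.calibration(cam);K=np.array([[c['fx'],0,c['cx']],[0,c['fy'],c['cy']],[0,0,1]])
    p=R.from_quat(c['attitude']).inv().apply(np.atleast_2d(P)-c['origin'])*[1,-1,-1]
    return cv2.projectPoints(p,np.zeros(3),np.zeros(3),K,c['distortion'])[0].reshape(-1,2)
E
python3 - <<'E'
import cv2
a=cv2.imread('pics/top0.png')[135:245,235:430];cv2.imwrite('pics/c1.png',cv2.resize(a,None,fx=4,fy=4,interpolation=cv2.INTER_CUBIC))
a=cv2.imread('pics/side0.png')[150:290,235:445];cv2.imwrite('pics/c2.png',cv2.resize(a,None,fx=3.75,fy=3.75,interpolation=cv2.INTER_CUBIC))
E
```

```text
(no output)
```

View pics/c1.png

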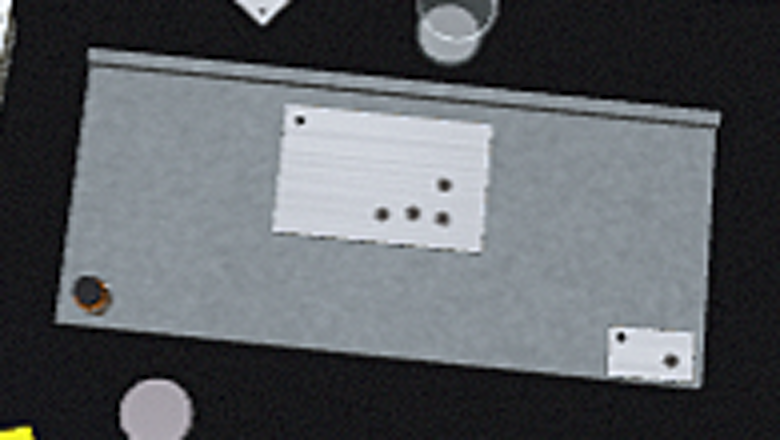

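View pics/c2.png

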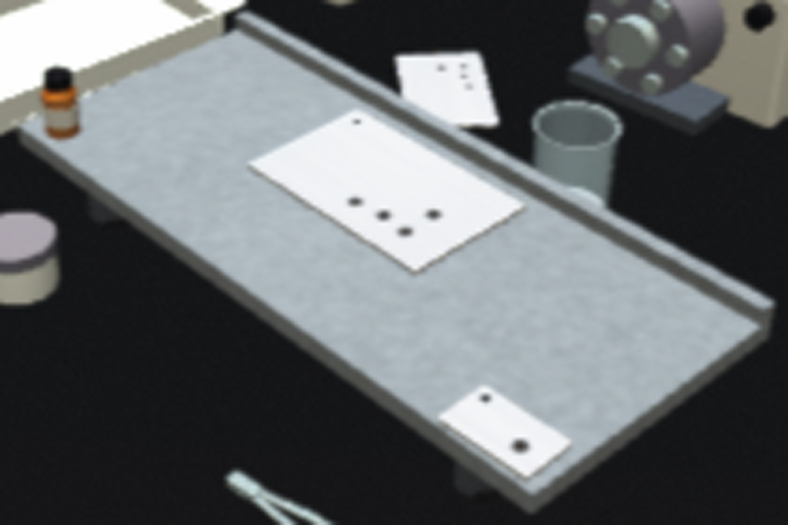

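The crop confirms it: the large grey sheet with four or five dark marks is on the deck, at crop corners (286,103), (493,124), (482,253) and (272,232). It's about 15–20 mm short of the lip.

```bash
cat >> h.py <<'E'
from scipy.optimize import least_squares
def pose2(P,Q): # local P -> world Q rigid 2d
    P=np.array(P);Q=np.array(Q)
    f=lambda v:(P@np.array([[np.cos(v[2]),np.sin(v[2])],[-np.sin(v[2]),np.cos(v[2])]])+v[:2]-Q).ravel()
    r=least_squares(f,[*Q.mean(0),0]);return r.x,f(r.x).reshape(-1,2)
E
python3 - <<'E'
from h import *
np.set_printoptions(precision=4,suppress=True)
t=lambda l:(np.array(l)+.5)/4-.5+[235,135]
s=lambda l:(np.array(l)+.5)/3.75-.5+[235,150]
def rep(name,P,Q):
    v,e=pose2(P,Q);print(name,v,np.degrees(v[2]),'\n',e*1000);return v
# top
S=[[.0475,.075],[.0475,-.075],[-.0475,-.075],[-.0475,.075]]
q=toz('top',t([[286,103],[493,124],[482,253],[272,232]]),.065)[:,:2];vs=rep('sheet top',S,q)
q=toz('side',s([[358,109],[525,207],[415,271],[248,164]]),.065)[:,:2];rep('sheet side',S,q)
Q=np.r_[toz('top',t([[56,322],[702,386]]),.06)[:,:2],toz('top',t([[89,47],[721,113]]),.072)[:,:2]]
Rr=[[-.1,.23],[-.1,-.23],[.1,.23],[.1,-.23]]
vr=rep('riser top',Rr,Q)
Q=np.r_[toz('side',s([[20,127],[533,495]]),.06)[:,:2],toz('side',s([[250,12],[774,303]]),.072)[:,:2]]
rep('riser side',Rr,Q)
def loc(p):
    c,s_=np.cos(vr[2]),np.sin(vr[2]);d=np.array(p)-vr[:2];return np.array([[c,s_],[-s_,c]])@d
print('sheet in riser',loc(vs[:2]),np.degrees(vs[2]-vr[2]))
for nm,px,z in (('coupon',[650,353],.065),('vial',[90,291],.105),('beaker',[458,10],.07)):
    w=toz('top',t([px]),z)[0,:2];print(nm,w,loc(w))
E
```

```text
sheet top [ 0.557  -0.0256 -0.0843] -4.830138848620523 
 [[-0.5863 -0.4964]
 [-0.3659  0.6503]
 [ 0.4013  0.3198]
 [ 0.5508 -0.4737]]
sheet side [ 0.5549 -0.0263 -0.0887] -5.082780187278525 
 [[-0.7622 -0.7226]
 [ 0.5346  0.5135]
 [-0.3022  0.4658]
 [ 0.5299 -0.2568]]
riser top [ 0.5291 -0.0319 -0.0844] -4.836023217972023 
 [[ 0.4279 -0.0587]
 [-0.9215  0.57  ]
 [-0.7139 -0.9079]
 [ 1.2075  0.3965]]
riser side [ 0.5274 -0.0337 -0.0855] -4.8988665912102025 
 [[ 0.4441  1.9045]
 [-0.6648 -1.8897]
 [-0.0807  2.3143]
 [ 0.3014 -2.3291]]
sheet in riser [0.0273 0.0086] 0.0058843693514997655
coupon [ 0.4333 -0.2156] [-0.08  -0.191]
vial [0.4642 0.1757] [-0.0822  0.2014]
beaker [ 0.6831 -0.0792] [ 0.1574 -0.0341]
```

Call:
{"method": "move_arm", "body": {
  "series": [
    [[0.0102,-0.0348,0],0.074],
    [[0.0102,-0.0348,0],0.074],
    [[0.0102,-0.0348,0],0.074],
    [[0.0102,-0.0348,0],0.074],
    [[0.0102,-0.0348,0],0.074]
  ],
  "claw": 255,
  "squeeze": 40
}}

```text
clock: 0.52
tool_pos: [0.3463, 0.431, 0.2308]
eef_rot: [0.039, 0.999, -0.0, -0.0]
ft_force: [0.7, -0.5, 0.2]
grip_width: 0.0256
```

Call:
{"method": "move_arm", "body": {
  "series": [
    [[0.0102,-0.0348,0],0],
    [[0.0102,-0.0348,0],0],
    [[0.0102,-0.0348,0],0],
    [[0.0102,-0.0348,0],0],
    [[0.0102,-0.0348,0],0]
  ]
}}

```text
clock: 0.93
tool_pos: [0.3972, 0.257, 0.2311]
eef_rot: [0.041, 0.999, -0.0, -0.0]
ft_force: [1.2, -1.0, -0.6]
grip_width: 0.0001
```

Call:
{"method": "move_arm", "body": {
  "series": [
    [[0.0102,-0.0348,0],0],
    [[0.0102,-0.0348,0],0],
    [[0.0102,-0.0348,0],0],
    [[0.0102,-0.0348,0],0],
    [[0.0102,-0.0348,0],0]
  ]
}}

```text
clock: 1.35
tool_pos: [0.4481, 0.0832, 0.2312]
eef_rot: [0.041, 0.999, 0.0, -0.0]
ft_force: [0.6, 0.2, 0.4]
grip_width: 0.0
```

Call:
{"method": "move_arm", "body": {
  "series": [
    [[0.0102,-0.0348,0],0],
    [[0.0102,-0.0348,0],0],
    [[0.0102,-0.0348,0],0],
    [[0,0,0],0],
    [[0,0,0],0]
  ]
}}

```text
clock: 1.77
tool_pos: [0.4788, -0.0215, 0.2311]
eef_rot: [0.044, 0.999, -0.0, -0.0]
ft_force: [-0.6, 1.2, 0.1]
grip_width: -0.0001
```

Call:
{"method": "move_arm", "body": {
  "series": [
    [[0,0,-0.035],0],
    [[0,0,-0.035],0],
    [[0,0,-0.035],0],
    [[0,0,-0.035],0],
    [[0,0,0],0]
  ]
}}

```text
clock: 2.18
tool_pos: [0.4735, -0.0176, 0.0858]
eef_rot: [0.04, 0.999, -0.0, -0.007]
ft_force: [-0.5, -0.3, -0.2]
grip_width: 0.0001
```

Call:
{"method": "move_arm", "body": {
  "series": [
    [[0,0,-0.01],0],
    [[0,0,-0.01],0],
    [[0,0,-0.005],0],
    [[0,0,-0.003],0],
    [[0,0,0],0]
  ]
}}

```text
clock: 2.6
tool_pos: [0.4792, -0.0192, 0.0638]
eef_rot: [0.041, 0.999, 0.0, 0.0]
ft_force: [0.7, 0.2, -0.9]
grip_width: 0.0001
```

```bash
python3 - <<'E'
from h import *
for n in("top","side"):
    a=bot.capture(n);a=a[135:245,235:430] if n=='top' else a[130:290,235:445]
    cv2.imwrite(f"pics/{n}1.png",cv2.resize(a,None,fx=3.7,fy=3.7,interpolation=cv2.INTER_CUBIC))
print(bot.observe()['tool_pos'],bot.observe()['ft_force'])
E
```

```text
[ 0.47949841 -0.01934856  0.06409563] [-0.19888365 -0.58516334 -0.24808318]
```

View pics/side1.png

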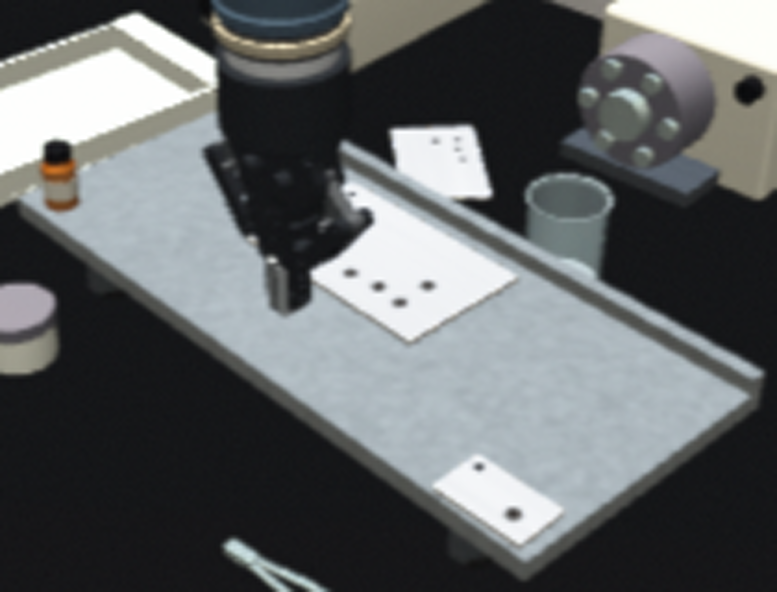

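View pics/top1.png

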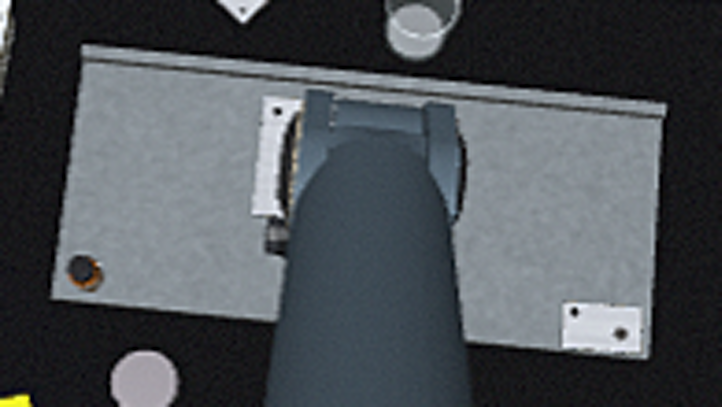

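The fingertips stand clear in front of the sheet, about 15–20 mm from its near edge. I'll go slightly lower, then push toward the lip.

Call:
{"method": "move_arm", "body": {
  "series": [
    [[0,0,-0.0017],0],
    [[0.006,-0.0005,0],0],
    [[0.006,-0.0005,0],0],
    [[0.003,-0.00025,0],0],
    [[0,0,0],0]
  ]
}}

```text
clock: 3.12
tool_pos: [0.4953, -0.0208, 0.0619]
eef_rot: [0.041, 0.999, -0.0, 0.001]
ft_force: [0.5, -0.3, -0.0]
grip_width: 0.0002
```

Call:
{"method": "move_arm", "body": {
  "series": [
    [[0.003,-0.00025,0],0],
    [[0.003,-0.00025,0],0],
    [[0.003,-0.00025,0],0],
    [[0.003,-0.00025,0],0],
    [[0.0,0,0],0]
  ]
}}

```text
clock: 3.53
tool_pos: [0.5063, -0.0217, 0.0615]
eef_rot: [0.041, 0.999, -0.0, 0.0]
ft_force: [-0.9, 0.6, -1.0]
grip_width: -0.0
```

Call:
{"method": "move_arm", "body": {
  "series": [
    [[0.002,-0.0002,0],0],
    [[0.002,-0.0002,0],0],
    [[0,0,0],0]
  ]
}}

```text
clock: 3.78
tool_pos: [0.5103, -0.0221, 0.0616]
eef_rot: [0.041, 0.999, -0.0, 0.0]
ft_force: [-1.1, -0.2, -0.3]
grip_width: -0.0001
```

Call:
{"method": "move_arm", "body": {
  "series": [
    [[0.0015,-0.0001,0],0],
    [[0,0,0],0]
  ]
}}

```text
clock: 3.95
tool_pos: [0.5116, -0.0221, 0.0616]
eef_rot: [0.041, 0.999, 0.0, 0.0]
ft_force: [-1.4, 0.1, -0.3]
grip_width: -0.0003
```

```bash
python3 - <<'E'
from h import *
for n in("top","side"):
    a=bot.capture(n);a=a[135:245,235:430] if n=='top' else a[130:290,235:445]
    cv2.imwrite(f"pics/{n}2.png",cv2.resize(a,None,fx=3.7,fy=3.7,interpolation=cv2.INTER_CUBIC))
print(bot.observe()['tool_pos'],bot.observe()['ft_force'])
E
```

```text
[ 0.511553   -0.02214305  0.06162606] [-0.31920909  0.02612221  0.18001743]
```

View pics/side2.png

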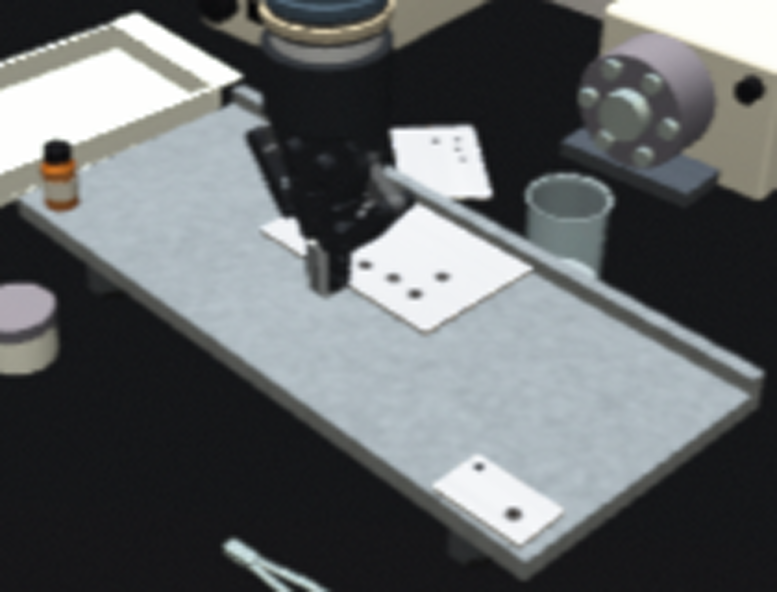

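The sheet has moved toward the lip, its right corner from (517,276) to (533,268), but there's still a gap. I'll keep going until the force rises.

Call:
{"method": "move_arm", "body": {
  "series": [
    [[0.002,-0.0002,0],0],
    [[0.001,-0.0001,0],0],
    [[0,0,0],0]
  ]
}}

```text
clock: 4.3
tool_pos: [0.5137, -0.0222, 0.0615]
eef_rot: [0.041, 0.999, 0.0, -0.001]
ft_force: [-3.2, 0.9, 1.9]
grip_width: 0.0002
```

Call:
{"method": "move_arm", "body": {
  "series": [
    [[0.0015,-0.0001,0],0],
    [[0,0,0],0]
  ]
}}

```text
clock: 4.47
tool_pos: [0.5138, -0.0222, 0.0613]
eef_rot: [0.041, 0.999, 0.0, -0.002]
ft_force: [-6.5, 1.4, 4.2]
grip_width: -0.0001
```

Call:
{"method": "move_arm", "body": {
  "series": [
    [[0.0015,-0.0001,0],0],
    [[0,0,0],0]
  ]
}}

```text
clock: 4.63
tool_pos: [0.5139, -0.0222, 0.0611]
eef_rot: [0.041, 0.999, 0.0, -0.004]
ft_force: [-8.3, 1.3, 6.5]
grip_width: 0.0002
```

Force rises at the lip with the tool stalled at x=0.514, so the sheet is seated. I'll retreat and go round to the right end.

Call:
{"method": "move_arm", "body": {
  "series": [
    [[-0.012,0.001,0.001],0],
    [[-0.015,0.001,0.002],0],
    [[0,0,0.025],0],
    [[0,0,0.025],0],
    [[0,0,0],0]
  ]
}}

```text
clock: 5.05
tool_pos: [0.4946, -0.0209, 0.1189]
eef_rot: [0.042, 0.999, 0.0, 0.005]
ft_force: [0.3, -0.1, -0.2]
grip_width: 0.0003
```

Call:
{"method": "move_arm", "body": {
  "series": [
    [[0.018,-0.03,0],0],
    [[0.018,-0.03,0],0],
    [[0.018,-0.03,0],0],
    [[0.018,-0.03,0],0],
    [[0,0,0],0]
  ]
}}

```text
clock: 5.47
tool_pos: [0.5662, -0.1489, 0.1154]
eef_rot: [0.045, 0.999, -0.003, 0.003]
ft_force: [0.2, -0.7, 0.7]
grip_width: 0.0004
```

```bash
python3 - <<'E'
from h import *
for n in("top","side"):
    a=bot.capture(n);a=a[135:245,235:430] if n=='top' else a[130:290,235:445]
    cv2.imwrite(f"pics/{n}3.png",cv2.resize(a,None,fx=3.7,fy=3.7,interpolation=cv2.INTER_CUBIC))
print(bot.observe()['tool_pos'],bot.observe()['ft_force'])
E
```

```text
[ 0.56320803 -0.14256609  0.11431533] [-0.82101494  0.68869482  0.6611248 ]
```

View pics/side3.png

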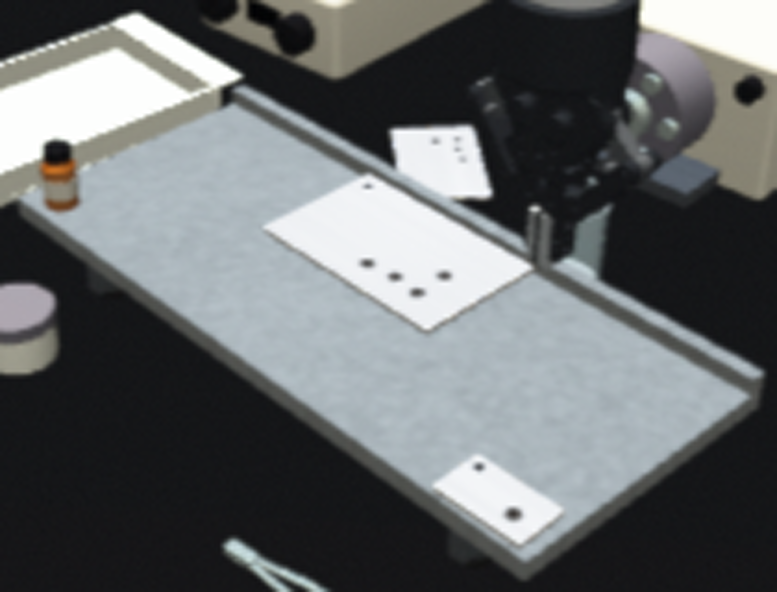

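The sheet is flush along the lip, and the tip is above the deck off its right end. Descending.

Call:
{"method": "move_arm", "body": {
  "series": [
    [[0,0,-0.02],0],
    [[0,0,-0.02],0],
    [[0,0,-0.006],0],
    [[0,0,-0.003],0],
    [[0,0,0],0]
  ]
}}

```text
clock: 5.98
tool_pos: [0.5621, -0.1397, 0.0653]
eef_rot: [0.041, 0.999, 0.0, -0.0]
ft_force: [-0.2, 1.0, 0.2]
grip_width: 0.0004
```

Call:
{"method": "move_arm", "body": {
  "series": [
    [[0,0,-0.001],0],
    [[0,0,0],0]
  ]
}}

```text
clock: 6.15
tool_pos: [0.5631, -0.1405, 0.0655]
eef_rot: [0.041, 0.999, -0.0, 0.001]
ft_force: [0.2, -0.5, 0.4]
grip_width: -0.0
```

Call:
{"method": "move_arm", "body": {
  "series": [
    [[0,0,-0.0022],0],
    [[0,0,-0.001],0],
    [[0.0004,0.005,0],0],
    [[0.0004,0.005,0],0],
    [[0,0,0],0]
  ]
}}

```text
clock: 6.57
tool_pos: [0.5634, -0.1288, 0.0614]
eef_rot: [0.04, 0.999, 0.001, -0.0]
ft_force: [-0.1, 0.5, -0.2]
grip_width: -0.0003
```

Call:
{"method": "move_arm", "body": {
  "series": [
    [[0.0003,0.004,0],0],
    [[0.0003,0.004,0],0],
    [[0.0004,0.004,0],0],
    [[0.0003,0.004,0],0],
    [[0.0004,0.004,0],0]
  ]
}}

```text
clock: 6.98
tool_pos: [0.5649, -0.1101, 0.0614]
eef_rot: [0.041, 0.999, 0.0, -0.0]
ft_force: [0.2, 0.1, 0.4]
grip_width: -0.0001
```

Call:
{"method": "move_arm", "body": {
  "series": [
    [[0.0003,0.004,0],0],
    [[0.0003,0.004,0],0],
    [[0.0004,0.004,0],0],
    [[0.0003,0.004,0],0],
    [[0.0004,0.004,0],0]
  ]
}}

```text
clock: 7.4
tool_pos: [0.5665, -0.0905, 0.0614]
eef_rot: [0.042, 0.999, -0.0, -0.0]
ft_force: [-0.2, -1.6, 0.3]
grip_width: -0.0
```

```bash
python3 - <<'E'
from h import *
for n in("top","side"):
    a=bot.capture(n);a=a[135:245,235:430] if n=='top' else a[130:290,235:445]
    cv2.imwrite(f"pics/{n}4.png",cv2.resize(a,None,fx=3.7,fy=3.7,interpolation=cv2.INTER_CUBIC))
print(bot.observe()['tool_pos'],bot.observe()['ft_force'])
E
```

```text
[ 0.56667101 -0.08958731  0.06141805] [ 0.56819955  0.86039754 -0.70207731]
```

View pics/side4.png

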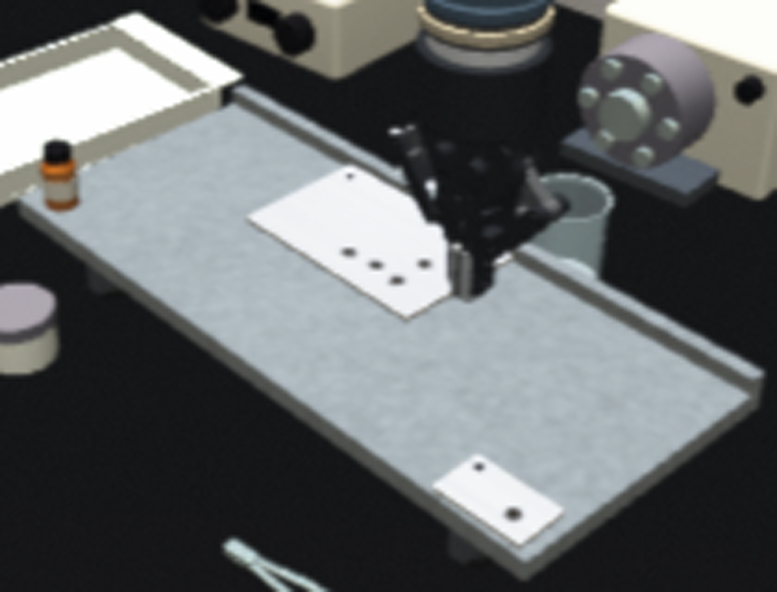

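The sheet is sliding along, with near corners at (248,219) and (407,319) and the far-left corner at (348,166). Measuring.

```bash
cat >> h.py <<'E'
VR=np.array([.5285,-.0325,-.0847])
def loc(p):
    c,s=np.cos(VR[2]),np.sin(VR[2]);d=np.atleast_2d(p)[:,:2]-VR[:2];return d@np.array([[c,-s],[s,c]])
E
python3 - <<'E'
from h import *
np.set_printoptions(precision=4,suppress=True)
s=lambda l:(np.array(l)+.5)/3.7-.5+[235,130]
S=[[.0475,.075],[-.0475,-.075],[-.0475,.075]]
v,e=pose2(S,toz('side',s([[348,166],[407,319],[248,219]]),.065)[:,:2])
print(loc(v),np.degrees(v[2]-VR[2]),e*1000, loc(bot.observe()['tool_pos']))
E
```

```text
[[0.0395 0.0245]] 0.7996861759457858 [[ 0.5867 -0.8989]
 [ 0.4921 -0.7179]
 [-1.0788  1.6168]] [[ 0.0429 -0.0537]]
```

Call:
{"method": "move_arm", "body": {
  "series": [
    [[0.0004,0.005,0],0],
    [[0.0004,0.005,0],0],
    [[0.0005,0.005,0],0],
    [[0.0004,0.005,0],0],
    [[0.0004,0.005,0],0]
  ]
}}

```text
clock: 7.92
tool_pos: [0.5687, -0.0651, 0.0615]
eef_rot: [0.041, 0.999, -0.0, -0.0]
ft_force: [0.4, -1.7, 0.9]
grip_width: -0.0001
```

Call:
{"method": "move_arm", "body": {
  "series": [
    [[0.0004,0.005,0],0],
    [[0.0004,0.005,0],0],
    [[0.0005,0.005,0],0],
    [[0.0004,0.005,0],0],
    [[0.0004,0.005,0],0]
  ]
}}

```text
clock: 8.33
tool_pos: [0.5708, -0.0402, 0.0615]
eef_rot: [0.041, 0.999, -0.0, 0.0]
ft_force: [0.0, -2.4, 0.2]
grip_width: -0.0005
```

Call:
{"method": "move_arm", "body": {
  "series": [
    [[0.0004,0.005,0],0],
    [[0.0004,0.005,0],0],
    [[0.0005,0.005,0],0],
    [[0.0004,0.005,0],0],
    [[0.0004,0.005,0],0]
  ]
}}

```text
clock: 8.75
tool_pos: [0.5729, -0.0152, 0.0614]
eef_rot: [0.041, 0.999, 0.0, 0.0]
ft_force: [-0.8, -1.5, 0.9]
grip_width: -0.0
```

```bash
python3 - <<'E'
from h import *
for n in("top","side"):
    a=bot.capture(n);a=a[120:245,235:430] if n=='top' else a[130:290,205:415]
    cv2.imwrite(f"pics/{n}5.png",cv2.resize(a,None,fx=3.7,fy=3.7,interpolation=cv2.INTER_CUBIC))
print(bot.observe()['tool_pos'],bot.observe()['ft_force'],loc(bot.observe()['tool_pos']))
E
```

```text
[ 0.57299974 -0.01400146  0.06138571] [0.93057545 0.50157212 0.59301653] [[0.04277526 0.02219684]]
```

View pics/side5.png

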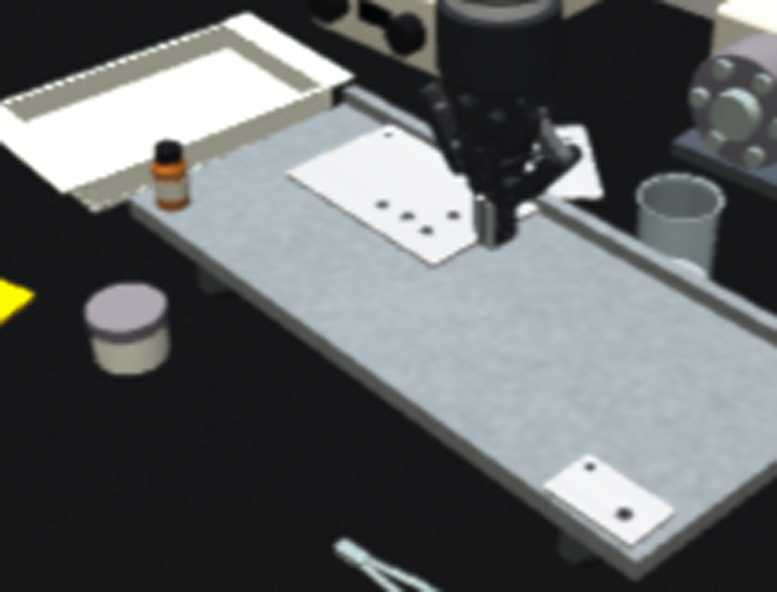

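View pics/top5.png

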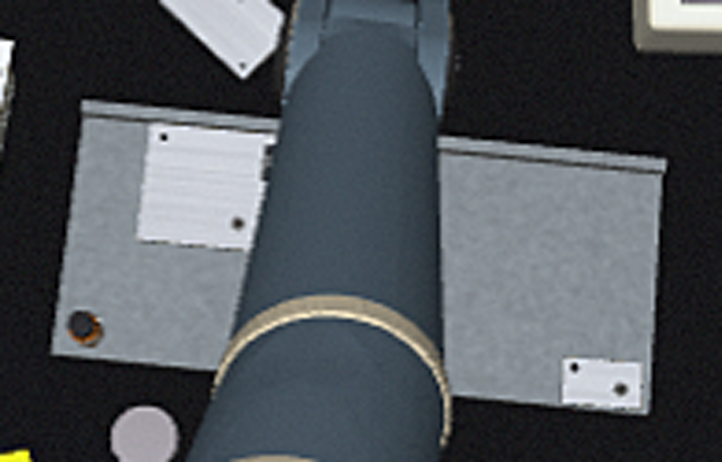

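The sheet is still flush. In the top crop its left edge runs from (149,124) to (138,240). Measuring the remaining travel.

```bash
python3 - <<'E'
from h import *
np.set_printoptions(precision=4,suppress=True)
t=lambda l:(np.array(l)+.5)/3.7-.5+[235,120]
s=lambda l:(np.array(l)+.5)/3.7-.5+[205,130]
print('top left corners',loc(toz('top',t([[149,124],[138,240]]),.065)))
print('deck end (loc y)',loc(toz('top',t([[52,354]]),.06)), loc(toz('top',t([[83,101]]),.072)))
print('side corners',loc(toz('side',s([[391,125],[287,175],[434,265]]),.065)),loc(toz('side',s([[132,204]]),.06)))
E
```

```text
top left corners [[ 0.0882  0.1778]
 [-0.0057  0.1749]]
deck end (loc y) [[-0.1004  0.2303]] [[0.0995 0.2308]]
side corners [[ 0.0877  0.1753]
 [-0.009   0.1727]
 [-0.0068  0.0252]] [[-0.1037  0.2213]]
```

About 84 mm remain. The far corner leads slightly (about 1.5°), so I'll shift the contact a few mm toward the front and continue.

Call:
{"method": "move_arm", "body": {
  "series": [
    [[-0.0003,-0.003,0],0],
    [[-0.006,0.0005,0],0],
    [[0.0002,0.003,0],0],
    [[0.0004,0.005,0],0],
    [[0.0004,0.005,0],0]
  ]
}}

```text
clock: 9.27
tool_pos: [0.5669, -0.0054, 0.0613]
eef_rot: [0.042, 0.999, -0.0, -0.001]
ft_force: [-1.7, -2.4, 0.2]
grip_width: 0.0003
```

Call:
{"method": "move_arm", "body": {
  "series": [
    [[0.0004,0.005,0],0],
    [[0.0004,0.005,0],0],
    [[0.0005,0.005,0],0],
    [[0.0004,0.005,0],0],
    [[0.0004,0.005,0],0]
  ]
}}

```text
clock: 9.68
tool_pos: [0.5694, 0.0203, 0.0613]
eef_rot: [0.041, 0.999, -0.0, -0.0]
ft_force: [-2.3, -1.6, 1.3]
grip_width: 0.0001
```

Call:
{"method": "move_arm", "body": {
  "series": [
    [[0.0004,0.005,0],0],
    [[0.0004,0.005,0],0],
    [[0.0005,0.005,0],0],
    [[0.0004,0.005,0],0],
    [[0.0004,0.005,0],0]
  ]
}}

```text
clock: 10.1
tool_pos: [0.5722, 0.0458, 0.0615]
eef_rot: [0.041, 0.999, 0.0, 0.0]
ft_force: [-0.6, -1.4, -1.0]
grip_width: -0.0001
```

```bash
python3 - <<'E'
from h import *
for n in("top","side"):
    a=bot.capture(n);a=a[120:245,215:410] if n=='top' else a[130:290,205:415]
    cv2.imwrite(f"pics/{n}6.png",cv2.resize(a,None,fx=3.7,fy=3.7,interpolation=cv2.INTER_CUBIC))
print(bot.observe()['tool_pos'],bot.observe()['ft_force'],loc(bot.observe()['tool_pos']))
E
```

```text
[0.57243974 0.04682798 0.06157445] [ 0.94641868  0.20825465 -0.48502175] [[0.03707117 0.08276084]]
```

View pics/side6.png

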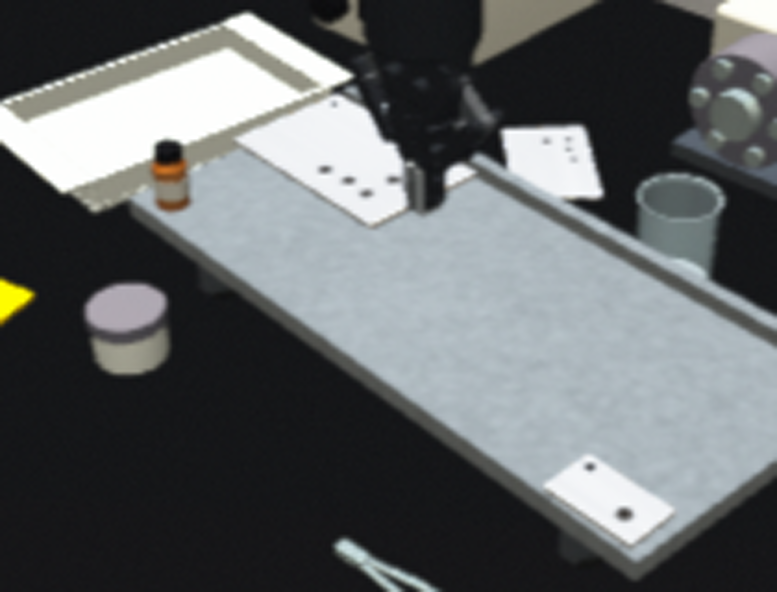

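View pics/top6.png

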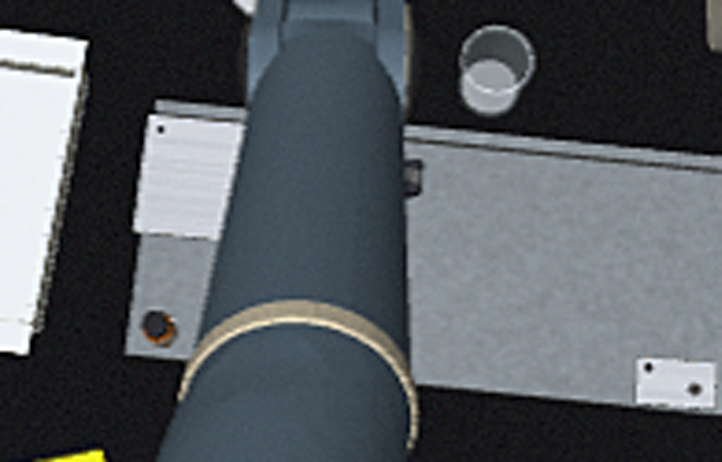

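The leading corners are at (149,114) and (134,233) in the top crop, just past the deck end. Measuring.

```bash
python3 - <<'E'
from h import *
np.set_printoptions(precision=4,suppress=True)
t=lambda l:(np.array(l)+.5)/3.7-.5+[215,120]
s=lambda l:(np.array(l)+.5)/3.7-.5+[205,130]
print('top left corners',loc(toz('top',t([[149,114],[134,233]]),.065)))
print('deck end',loc(toz('top',t([[126,354]]),.06)), loc(toz('top',t([[157,100]]),.072)))
print('side corners',loc(toz('side',s([[237,143],[373,226]]),.065)),loc(toz('side',s([[132,204]]),.06)))
E
```

```text
top left corners [[ 0.0904  0.237 ]
 [-0.0064  0.2359]]
deck end [[-0.1004  0.2303]] [[0.1003 0.2309]]
side corners [[-0.0087  0.2306]
 [-0.0064  0.0848]] [[-0.1037  0.2213]]
```

Call:
{"method": "move_arm", "body": {
  "series": [
    [[0.0004,0.005,0],0],
    [[0.0004,0.005,0],0],
    [[0.0004,0.005,0],0],
    [[0.0004,0.005,0],0],
    [[0.0003,0.003,0],0]
  ]
}}

```text
clock: 10.62
tool_pos: [0.5739, 0.0686, 0.0616]
eef_rot: [0.041, 0.999, 0.0, 0.0]
ft_force: [-0.4, -1.7, 2.1]
grip_width: 0.0001
```

Call:
{"method": "move_arm", "body": {
  "series": [
    [[0,0.0,0],0],
    [[-0.001,-0.012,0.001],0],
    [[-0.001,-0.015,0.02],0],
    [[0,0,0.025],0],
    [[0,0,0],0]
  ]
}}

```text
clock: 11.03
tool_pos: [0.5744, 0.0387, 0.1115]
eef_rot: [0.043, 0.999, 0.001, 0.004]
ft_force: [0.9, 0.3, 0.5]
grip_width: -0.0006
```

```bash
python3 - <<'E'
from h import *
for n in("top","side"):
    a=bot.capture(n);a=a[120:245,215:410] if n=='top' else a[130:290,205:415]
    cv2.imwrite(f"pics/{n}7.png",cv2.resize(a,None,fx=3.7,fy=3.7,interpolation=cv2.INTER_CUBIC))
print(bot.observe()['tool_pos'],bot.observe()['ft_force'],loc(bot.observe()['tool_pos']))
E
```

```text
[0.5721989  0.04018121 0.10836719] [-0.28646746 -0.34404542  0.34458766] [[0.0373935  0.07611753]]
```

View pics/side7.png

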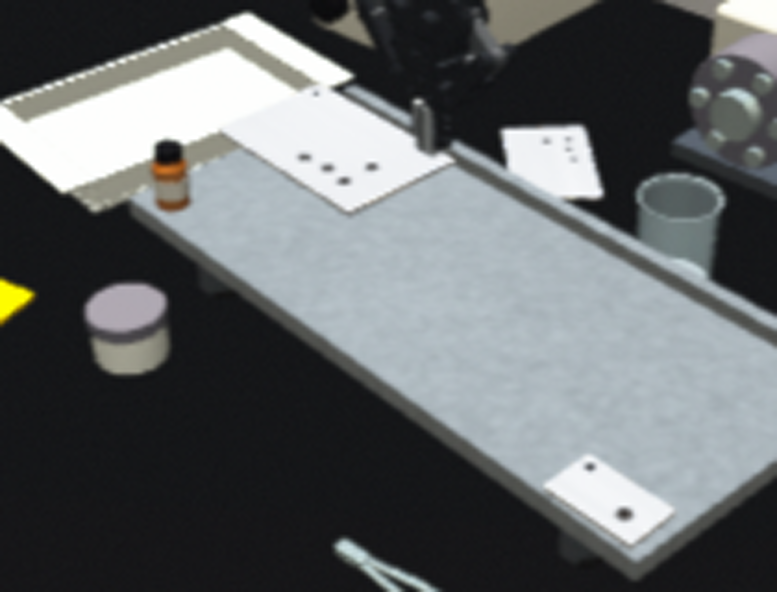

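View pics/top7.png

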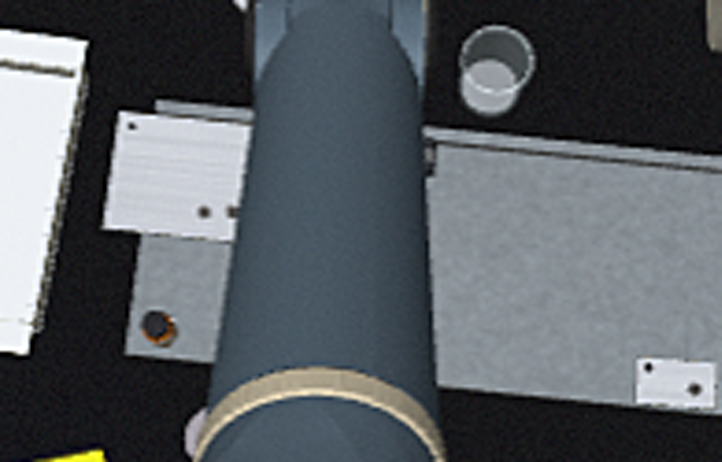

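Call:
{"method": "move_arm", "body": {
  "series": [
    [[-0.0235,0.0284,0],0],
    [[-0.0235,0.0284,0],0],
    [[-0.0235,0.0284,0],0],
    [[0,0,0],0],
    [[0,0,0],0]
  ]
}}

```text
clock: 11.55
tool_pos: [0.499, 0.128, 0.1064]
eef_rot: [0.039, 0.999, 0.0, -0.001]
ft_force: [0.1, -0.3, -0.2]
grip_width: 0.0002
```

```bash
python3 - <<'E'
from h import *
np.set_printoptions(precision=4,suppress=True)
t=lambda l:(np.array(l)+.5)/3.7-.5+[215,120]
s=lambda l:(np.array(l)+.5)/3.7-.5+[205,130]
print('top left corners',loc(toz('top',t([[119,111],[103,229]]),.065)))
print('side corners',loc(toz('side',s([[219,131],[350,213],[456,159],[323,86]]),.065)))
print(bot.observe()['tool_pos'],loc(bot.observe()['tool_pos']))
a=bot.capture('side')[130:290,205:415]
cv2.imwrite(f"pics/side8.png",cv2.resize(a,None,fx=3.7,fy=3.7,interpolation=cv2.INTER_CUBIC))
E
```

```text
top left corners [[ 0.0904  0.261 ]
 [-0.0057  0.2603]]
side corners [[-0.0082  0.253 ]
 [-0.0076  0.1069]
 [ 0.0901  0.1092]
 [ 0.0883  0.2538]]
[0.499  0.128  0.1064] [[-0.0429  0.1574]]
```

View pics/side8.png

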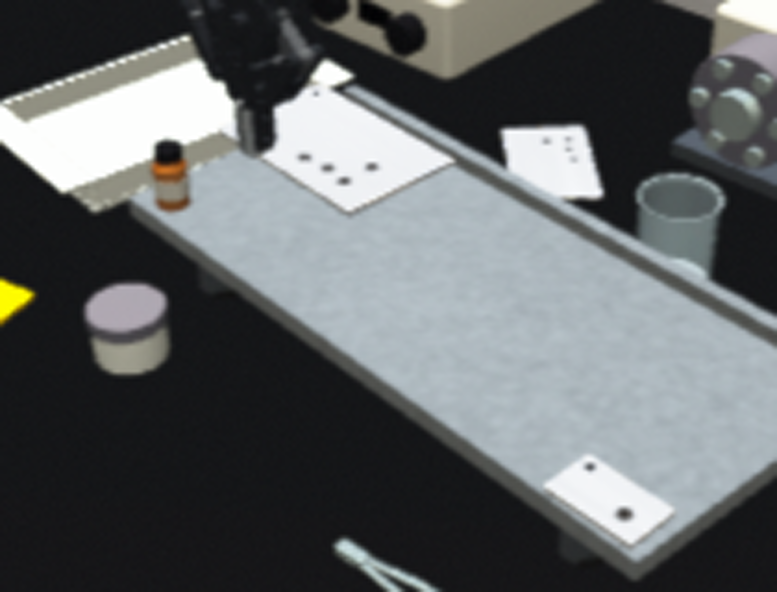

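The overhang is about 30 mm and the tip is above the deck in front of the sheet, clear of the vial. I'll lower it for a gentle squaring press against the lip.

Call:
{"method": "move_arm", "body": {
  "series": [
    [[0,0,-0.02],0],
    [[0,0,-0.014],0],
    [[0,0,-0.006],0],
    [[0,0,0],0],
    [[0,0,0],0]
  ]
}}

```text
clock: 12.02
tool_pos: [0.5016, 0.125, 0.0672]
eef_rot: [0.042, 0.999, -0.0, -0.0]
ft_force: [0.4, 0.4, 0.6]
grip_width: -0.0
```

```bash
python3 - <<'E'
from h import *
p=bot.observe()['tool_pos'];print(p,loc(p))
E
```

```text
[0.50162994 0.12501797 0.0672268 ] [[-0.04009956  0.15468011]]
```

Call:
{"method": "move_arm", "body": {
  "series": [
    [[0,0,-0.005],0],
    [[0.007,-0.0006,0],0],
    [[0.007,-0.0006,0],0],
    [[0.004,-0.0003,0],0],
    [[0,0,0],0]
  ]
}}

```text
clock: 12.43
tool_pos: [0.5211, 0.1245, 0.0629]
eef_rot: [0.042, 0.999, 0.0, 0.001]
ft_force: [1.1, 0.1, -1.3]
grip_width: 0.0005
```

Call:
{"method": "move_arm", "body": {
  "series": [
    [[0.002,-0.0002,0],0],
    [[0.002,-0.0002,0],0],
    [[0,0,0],0]
  ]
}}

```text
clock: 12.68
tool_pos: [0.5235, 0.1242, 0.0625]
eef_rot: [0.041, 0.999, 0.0, 0.0]
ft_force: [-0.9, -0.2, -0.5]
grip_width: -0.0
```

Call:
{"method": "move_arm", "body": {
  "series": [
    [[0.0015,-0.0001,0],0],
    [[0,0,0],0]
  ]
}}

```text
clock: 12.85
tool_pos: [0.5248, 0.1241, 0.0625]
eef_rot: [0.041, 0.999, 0.0, 0.0]
ft_force: [-0.6, 0.2, 0.6]
grip_width: -0.0002
```

Call:
{"method": "move_arm", "body": {
  "series": [
    [[0.0015,-0.0001,0],0],
    [[0,0,0],0]
  ]
}}

```text
clock: 13.02
tool_pos: [0.5261, 0.124, 0.0624]
eef_rot: [0.041, 0.999, 0.0, -0.0]
ft_force: [-1.3, -1.1, 0.6]
grip_width: 0.0002
```

Call:
{"method": "move_arm", "body": {
  "series": [
    [[0.0015,-0.0001,0],0],
    [[0,0,0],0]
  ]
}}

```text
clock: 13.18
tool_pos: [0.5265, 0.1238, 0.0622]
eef_rot: [0.041, 0.999, -0.0, -0.001]
ft_force: [-3.9, -0.5, 2.5]
grip_width: -0.0002
```

Call:
{"method": "move_arm", "body": {
  "series": [
    [[0.001,-0.0001,0],0],
    [[0,0,0],0]
  ]
}}

```text
clock: 13.35
tool_pos: [0.5266, 0.1238, 0.0622]
eef_rot: [0.041, 0.999, -0.0, -0.002]
ft_force: [-6.4, -0.7, 4.6]
grip_width: -0.0
```

Call:
{"method": "move_arm", "body": {
  "series": [
    [[0.001,-0.0001,0],0],
    [[0,0,0],0],
    [[-0.01,0.001,0],0],
    [[-0.015,0.001,0.002],0],
    [[0,0,0.03],0]
  ]
}}

```text
clock: 13.77
tool_pos: [0.4987, 0.1249, 0.0903]
eef_rot: [0.041, 0.999, -0.002, -0.005]
ft_force: [0.0, 0.6, -0.9]
grip_width: 0.0002
```

Call:
{"method": "move_arm", "body": {
  "series": [
    [[0,0,0.04],0],
    [[0,0,0.04],0],
    [[-0.005,0.035,0.01],0],
    [[-0.01,0.038,0],0],
    [[-0.01,0.038,0],0]
  ]
}}

```text
clock: 14.18
tool_pos: [0.4809, 0.2379, 0.1864]
eef_rot: [0.043, 0.999, 0.002, 0.003]
ft_force: [1.0, 0.2, -0.5]
grip_width: -0.0
```

Call:
{"method": "move_arm", "body": {
  "series": [
    [[-0.01,0.038,0],0],
    [[-0.01,0.038,0],0],
    [[-0.01,0.038,0],0],
    [[-0.01,0.038,0],0],
    [[-0.01,0.038,0],0]
  ]
}}

```text
clock: 14.6
tool_pos: [0.4292, 0.4287, 0.1847]
eef_rot: [0.041, 0.999, 0.001, 0.001]
ft_force: [1.0, -0.4, 0.3]
grip_width: 0.0002
```

Call:
{"method": "move_arm", "body": {
  "series": [
    [[-0.01,0.038,0],0],
    [[-0.01,0.038,0],0],
    [[-0.01,0.038,0],0],
    [[0,0,0],0],
    [[0,0,0],0]
  ]
}}

```text
clock: 15.02
tool_pos: [0.3975, 0.5437, 0.1837]
eef_rot: [0.039, 0.999, 0.001, -0.0]
ft_force: [0.1, -0.6, -0.3]
grip_width: 0.0001
```

```bash
python3 - <<'E'
from h import *
for n in("top","side"):
    a=bot.capture(n);cv2.imwrite(f"pics/{n}9f.png",a);a=a[120:245,215:410] if n=='top' else a[130:290,205:415]
    cv2.imwrite(f"pics/{n}9.png",cv2.resize(a,None,fx=3.7,fy=3.7,interpolation=cv2.INTER_CUBIC))
print(bot.observe()['tool_pos'],bot.observe()['ft_force'])
E
```

```text
[0.40041151 0.53975303 0.18413856] [0.29974045 0.03107002 0.58513115]
```

View pics/side9.png

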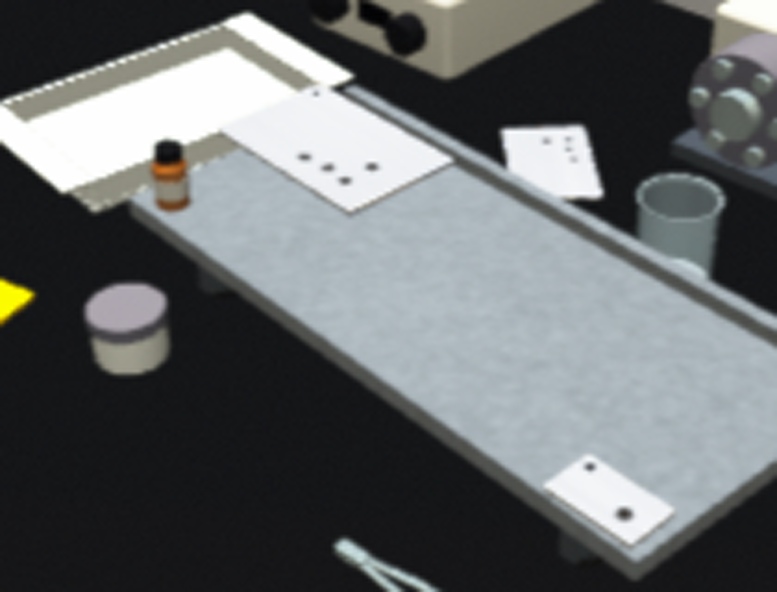

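View pics/top9.png

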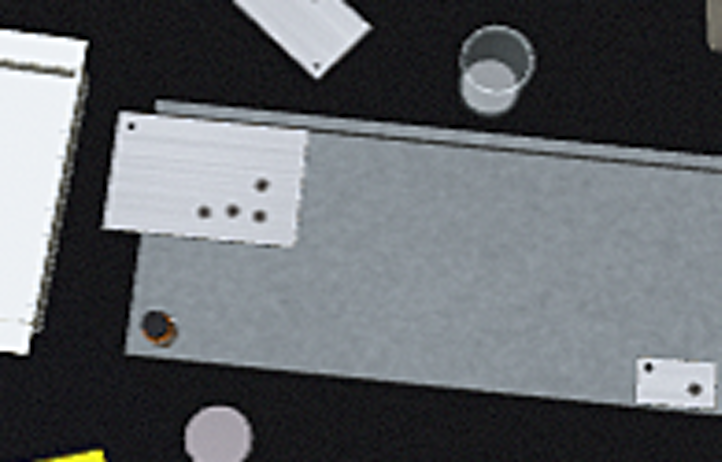

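View pics/top9f.png

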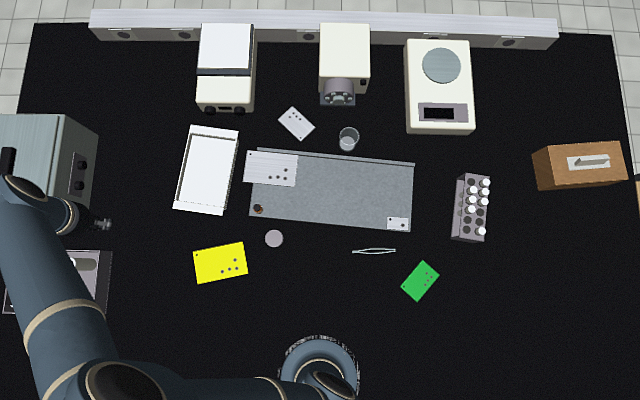

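The arm is clear and the sheet overhangs the tray end, flush along the lip. Its crop corners are (119,111), (308,130), (296,246) and (103,229). Final numeric check.

```bash
python3 - <<'E'
from h import *
np.set_printoptions(precision=4,suppress=True)
t=lambda l:(np.array(l)+.5)/3.7-.5+[215,120]
S=[[.0475,.075],[.0475,-.075],[-.0475,-.075],[-.0475,.075]]
v,e=pose2(S,toz('top',t([[119,111],[308,130],[296,246],[103,229]]),.065)[:,:2])
print(loc(v),np.degrees(v[2]-VR[2]),e*1000)
a=cv2.imread('pics/top0.png').astype(int);b=cv2.imread('pics/top9f.png').astype(int)
d=(abs(a-b).max(2)>50).astype(np.uint8);n,_,st,_=cv2.connectedComponentsWithStats(d)
print([list(s) for s in st[1:] if s[4]>6 and s[0]>120])
E
```

```text
[[0.0428 0.1853]] 0.3922821752733182 [[-0.6552 -0.2555]
 [ 0.5846  0.0845]
 [-0.4231  0.5525]
 [ 0.4937 -0.3815]]
[[np.int32(242), np.int32(150), np.int32(57), np.int32(37), np.int32(1605)], [np.int32(303), np.int32(161), np.int32(55), np.int32(37), np.int32(1588)], [np.int32(310), np.int32(373), np.int32(21), np.int32(18), np.int32(82)], [np.int32(253), np.int32(377), np.int32(32), np.int32(23), np.int32(164)], [np.int32(345), np.int32(379), np.int32(7), np.int32(7), np.int32(9)], [np.int32(281), np.int32(380), np.int32(14), np.int32(6), np.int32(55)], [np.int32(300), np.int32(381), np.int32(27), np.int32(19), np.int32(72)], [np.int32(341), np.int32(394), np.int32(14), np.int32(6), np.int32(33)]]
```

```bash
python3 -c "
from workcell import bot
print(bot.sign_off())"
```

```text
the job is handed in; nothing more can be done
None
```

The sheet now lies flat against the back lip, with about 30 mm of it sticking out past the riser's tray-side (+y) end. With the closed fingertips I pushed it against the lip, slid it along by its right end, pressed it against the lip once more and backed the arm clear. I never gripped or lifted it.

- **Overhang:** the final top picture puts it at about 30 mm. The side camera gave about 32 mm before the last press against the lip. It reads riser-end positions several mm short, so I trust the top picture more.
- **Flush with the lip:** at the last press the sheet stopped moving and the force rose to about 6 N, so it was against the lip. The top picture shows it within 0.4° of the lip and puts its edge 0.3 mm past the lip face. Both are within measurement error.
- **Everything else:** comparing the first and last top pictures, only the sheet and the arm had changed right of column 120, which covers all the listed items. The arm was touching nothing when I handed in, at about 15 s.

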